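Clamp a rubber mould to the click of the torque wrench

ROBOT

A 6-joint arm with a two-finger parallel gripper is mounted at the origin on a cart in front of the work surface, level with it; the furniture and walls round the work are solid. World frame = base frame: x ahead of the robot, y to its left, z up, the work surface at z = 0. Lengths are in m, angles in rad, forces in N, time in s.
With the tool pointing down it reaches from about 0.375 to 0.9 m from the base axis. Payload 3.1 kg.
Tool frame: the origin (TCP) lies between the finger pads; the fingertips stand 17 mm ahead of it and the grasp point (between the pads) lies 2 mm behind it (robot.nose_length is the distance from the TCP to the fingertips, in m); z points along the fingers, y is the line along which they close (so a half turn about z gives the same grasp; the last joint's range is limited). The gripper opens to 87 mm and grips with 3 to 60 N. Pads are 19 mm wide; open, the fingers measure 117 mm over their backs; the gripper's body (75 mm by 190 mm) begins 51 mm behind the grasp point.
Start: joints at [-1.401, 0.527, 1.433, -0, 1.181, -0.178], TCP at [0.214, -0.587, 0.24] pointing down, gripper open.
Joint ranges: [-3.08, 3.08], [-0.75, 2.2], [0.22, 2.44], [-1.43, 4.57], [0, 2.65], [-2.85, 2.85]. Speed limits (rad/s): [2.79, 2.79, 3.14, 3.14, 3.14, 3.14].

INTERFACE

Orientations are given as a unit quaternion [x, y, z, w].
In Python, from rig import robot, cams gives the robot as it stands.
- The arm moves only by the shell command python3 -m pendant 'ROWS' [FORCE]. ROWS is JSON, a list of rows, each an object with "jaw": the opening, from 0 (shut) to 1 (fully open); "linear": the shift along the tool's x, y, z in cm, a list of three; "twist": the turn about the tool's z in degrees. A call has 1 to 12 rows; each row shifts and turns the commanded pose from where the row before left it, along the tool's axes as they then stand; what a row does not reach is not made up. A row lasts 1/12 s, in which the tool goes at most 41.7 mm and 7.16 degrees, less where a joint would pass 70% of its speed; a pose out of reach is approached as far as the arm can. A call is refused whole if a number of a shift passes 4.17 or a number of a turn 7.16, either way. A call with a gripper value outside its range is refused whole. The fingers move at their own pace and stop on an object; FORCE is the grip in N (left out, the last holds). Time passes only in rows, so rows that do not move let the fingers close. It gives the time, the measured TCP pose, the force, the opening and the grip force at its end, in the units of the state.
- robot.get_obs(): the state, without advancing time (a new reading comes with each control period).
- cams.camera(name): name is "side" or "top" or "wrist"; returns a dict with "color" (400x640x3 uint8, blue, green, red), "depth" (400x640 float32, m along the optical axis (not along the pixel's ray), 0 where there is no reading), "fov_y" (degrees; the focal length in pixels is half the picture's height over the tangent of half this angle, whatever the lens; pixels are square), "cx", "cy" (the principal point, pixels), "k1" (the pictures are not rectified: a ray, as slopes to the right and down, at radius r is drawn at 1 + k1 r^2 times it, then the intrinsics apply), "view" (4x4, takes a point from world to camera coordinates). Camera axes: x right, y down, z forward; pixel columns grow to the right and rows downward; lengths in m; the calibration is good to about 2 mm. A picture is of the moment at which its call begins.
- robot.hand_in(): hands the job in; it is judged then, once.
The state is a dict: "time": time; "q": joint angles; "joint_velocities": joint speeds; "joint_torque": joint torques, N m; "position": TCP position; "tool_rot": TCP orientation; "ft_force": force on the tool from outside, world axes, zero at the start; "moment": the same for the moment, N m; "grip_width": finger opening in m; "grip_force": force on a finger pad.
Only numpy, scipy, OpenCV 4.12 (cv2) and the standard library are available. Lean on these libraries where they do the work, as an engineer would, in place of code of your own. Each camera call takes 0.05 s, during which the arm holds its last target. There are 200 camera calls.

TASK

Take the pink mould that stands on edge beside the bench clamp and stand it, sprue mouth up as it is now, centred between the two upright plates of the clamp, down on its base. Then pull the click wrench on the clamp clockwise (seen from above) until it breaks over with a click and stop at once, since a mould squeezed any harder spoils its waxes; then let go and leave the mould clamped.

Things in the scene. Friction and masses are not known exactly. Their poses are not given: they have to be found in the camera images.
- mould_centre (a point): Centre of the loose pink rubber mould, a block 77 mm long, 54 mm tall, 22 mm thick, 0.1 kg, standing on its long edge (centre 27 mm up), sprue mouth on top. x along its length, y straight down, z through its thickness. Pinch it across the 22 mm by its top 20 mm: the clamp's plates hide the lowest 30 mm.
- clamp: Bench clamp, fixed: aluminium base 96 x 216 x 10 mm on a rubber sheet (underside 2 mm above the bench). Origin on its underside, below the mould's place; at yaw 0 x points away from the robot, y to the left. A blue gear housing, 57 mm high, stands 58 to 132 mm to the -y side; its rack drives the sprung pressure plate towards +y, and friction holds it where it is left. The plate's face starts 15 mm to the -y side of the origin.
- seat (a point): The mould's place: a point on top of the clamp's base, 12 mm above the bench, axes as the clamp's. The mould stands here with its length along x, between two upright plates 72 mm long (along x) and 30 mm tall that face each other along y, 28 to 33 mm apart: pressure plate on the -y side, stop plate on the +y side.
- stop_plate: Adjustable aluminium stop of the clamp, a fixed plate 72 mm long, 8 mm thick and 30 mm tall with a screwed foot behind it. Origin at the bottom middle of the face that looks at the mould; y points away from the mould.
- wrench_head_top (a point): Middle of the top of the click wrench's steel head (45 mm across), 87 mm above the bench, on the vertical axis about which the wrench turns, 95 mm to the -y side of the clamp's origin. Its -x points along the unbroken wrench. Tightening is clockwise from above, 0.5 to 1.2 rad until the click, different each time: the coarse ratchet turns up to 0.3 rad before it catches. Let go, the handle springs back.
- wrench_grip (a point): Middle of the black round grip, 26 mm thick, 96 mm long, 135 mm from the turning axis, 75 mm up, free below; -x points outward, tightening moves it to its +y. Pull here: free play, steady 5 to 7 N, a rise over 0.2 to 0.3 rad to 11 N, then the click: within 6 mm the pull falls by a quarter. 10 mm past the click the handle meets its end stop; pulled on there, it overtightens.
- open_mould: Bystander: opened mould half, cream and dark pink, 86 x 66 x 24 mm, lying to one side of the clamp. Origin under its centre.
- spray_can: Bystander: white and blue release-agent can, 62 mm across, 190 mm tall, standing at the right. Origin under its centre.

How it is judged:
On the way, in this order (a step that is already met when the one before it is completed fails the run):
1. the mould stands centred between the clamp's plates, down on the base, sprue mouth up, and the fingers have let go of it (x of mould_centre in the frame of clamp between -0.012 and 0.012 m and y of mould_centre in the frame of clamp between -0.01 and 0.01 m and z of mould_centre in the frame of clamp between 0.032 and 0.041 m and angle between the z axis of mould_centre and the y axis of clamp, either way round below 0.2 rad and angle between mould_centre's own y axis and vertical above 2.9 rad and contact force between the fingers and mould below 0.2 N), for 0.2 s.
2. the click wrench has broken over with the mould between the plates, squeezed to the set force (x of mould_centre in the frame of clamp between -0.012 and 0.012 m and y of mould_centre in the frame of clamp between -0.01 and 0.01 m and z of mould_centre in the frame of clamp between 0.032 and 0.041 m and angle between the z axis of mould_centre and the y axis of clamp, either way round below 0.2 rad and angle between mould_centre's own y axis and vertical above 2.9 rad and y of wrench_grip in the frame of wrench_head_top above 0.0027 m and contact force between stop_plate and mould above 28 N), for 0.04 s.
At the end, for the whole second after the job is handed in: the mould stands between the clamp's plates, sprue mouth up, within 12 mm of the middle along the plates, down on the base and square to within 0.2 rad, held against the stop plate with 28 to 44 N (the click comes at about 36 N); the wrench is let go and its handle has sprung back (x of mould_centre in the frame of clamp between -0.012 and 0.012 m and y of mould_centre in the frame of clamp between -0.01 and 0.01 m and z of mould_centre in the frame of clamp between 0.032 and 0.041 m and angle between the z axis of mould_centre and the y axis of clamp, either way round below 0.2 rad and angle between mould_centre's own y axis and vertical above 2.9 rad and contact force between stop_plate and mould between 28 and 44 N and y of wrench_grip in the frame of wrench_head_top below 0.0027 m and linear speed of mould below 0.01 m/s); the robot touches nothing.
It fails at once if the mould is overtightened (more than 44 N against the stop) (contact force between stop_plate and mould above 44 N).
It fails at once if the opened mould or the can is disturbed (moved 30 mm) (distance of any of open_mould, spray_can from where it was at the start of the episode above 0.03 m).
It also fails if it takes over 66 s, if anything falls off the work surface, if the arm or the gripper's body presses on something with over 40 N, if the wrist force passes 120 N, or if a joint passes its speed limit or range.

## Working session

There is one attempt and no reset: what is moved stays moved. The work goes in short steps, Python scripts to look and compute and a shell command to move; the robot and the scene stay as the last step left them, time stands still between calls to the robot, and variables do not carry over. Pictures are saved under pics/ and viewed, at most 10 in all, crops included, and the job is handed in when it is done.

```bash
mkdir -p pics; ls; cat > h.py <<'E'
import numpy as np, cv2, pickle
from rig import robot, cams
def grab(n):
    c=cams.camera(n); 
    return c
def cal(c):
    f=200/np.tan(np.radians(c["fov_y"])/2)
    V=np.array(c["view"]); return f,V
def world(c):
    """world point image from depth"""
    f,V=cal(c); h,w=c["depth"].shape
    u,v=np.meshgrid(np.arange(w),np.arange(h))
    s=slopes(c,np.stack([u,v],-1).reshape(-1,2)).reshape(h,w,2)
    d=c["depth"]; P=np.stack([s[...,0]*d,s[...,1]*d,d],-1)
    return (P-V[:3,3])@V[:3,:3]
def slopes(c,uv):
    f,V=cal(c); k=c["k1"]
    p=(np.asarray(uv,float)-[c["cx"],c["cy"]])/f
    q=p.copy()
    for _ in range(30): q=p/(1+k*(q**2).sum(-1,keepdims=True))
    return q
def plane(c,uv,z):
    f,V=cal(c); s=slopes(c,np.atleast_2d(uv)); R=V[:3,:3]
    o=-R.T@V[:3,3]; d=np.c_[s,np.ones(len(s))]@R
    t=(z-o[2])/d[:,2]; return o+d*t[:,None]
E
python3 - <<'E'
from h import *
for n in("side","top"):
    c=grab(n); pickle.dump(c,open(n+".pkl","wb")); cv2.imwrite(f"pics/{n}0.png",c["color"])
    f,V=cal(c);print(n,f,c["cx"],c["cy"],c["k1"],-V[:3,:3].T@V[:3,3],V[:3,:3].round(2).tolist())
o=robot.get_obs();print(o)
E
```

```text
pics
side 406.5543277626286 316.039597872038 199.2168395649949 -0.03470338033521974 [ 0.33372298 -0.98910503  0.80789082] [[0.98, -0.2, 0.01], [-0.12, -0.65, -0.75], [0.15, 0.73, -0.67]]
top 452.18161905902195 311.4957370297012 199.17646256263848 0.020839749436983163 [ 0.39306306 -0.21710765  1.09457665] [[0.02, -1.0, 0.01], [-0.99, -0.02, -0.11], [0.11, -0.01, -0.99]]
{'time': 0.1, 'q': array([-1.40049636e+00,  5.28410372e-01,  1.43376988e+00, -2.05185210e-05,
        1.18139164e+00, -1.78455252e-01]), 'joint_velocities': array([-9.45725374e-04, -1.57792521e-03, -4.96238200e-03,  7.26266432e-05,
       -1.74776707e-04, -5.35679720e-04]), 'joint_torque': array([-1.53173465e-05, -4.40984809e+01, -1.77150357e+01,  6.34027692e-02,
        5.33675216e-02, -4.90903744e-05]), 'position': array([ 0.21352136, -0.58673126,  0.23864798]), 'tool_rot': array([ 9.84833552e-01,  1.73498981e-01, -5.45196935e-06, -9.89648537e-04]), 'ft_force': array([-0.60034014,  0.16767332,  0.23149318]), 'moment': array([-0.03370323, -0.01142903,  0.0534065 ]), 'grip_force': 0.0, 'grip_width': 0.08680787775141427}
```

View pics/top0.png

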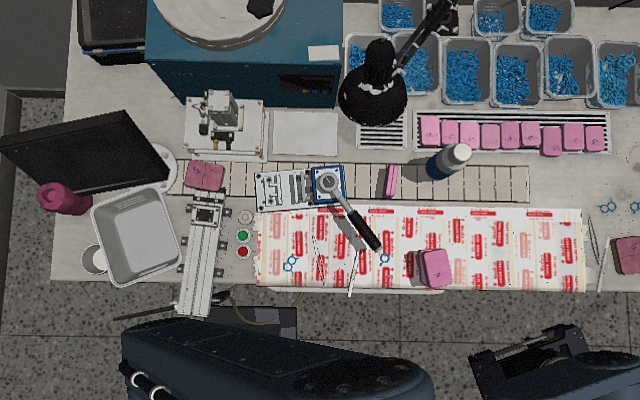

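View pics/side0.png

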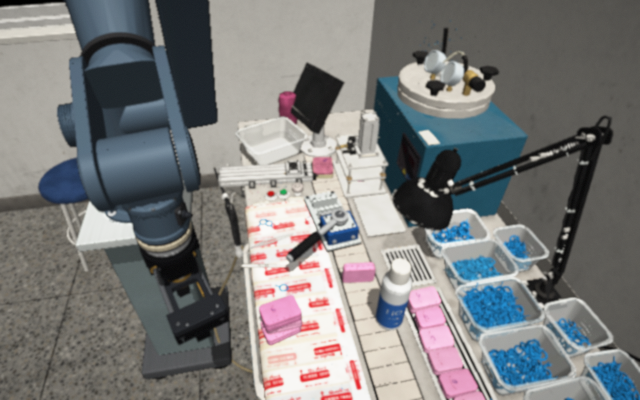

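The top view shows the clamp at about (300,187), the wrench head at (328,184) and the grip at about (366,232). The loose mould is at (391,180), the can at (450,160) and the open mould at (435,267). The side view agrees. Next I'll zoom in and measure.

```bash
python3 - <<'E'
from h import *
c=pickle.load(open("top.pkl","rb")); im=c["color"]
x0,y0=240,140
cv2.imwrite("pics/topz.png",cv2.resize(im[y0:y0+120,x0:x0+160],None,fx=5,fy=5,interpolation=cv2.INTER_CUBIC))
hsv=cv2.cvtColor(im,cv2.COLOR_BGR2HSV); W=world(c)
def blob(m,n,z,box):
    M=np.zeros(m.shape,np.uint8); a,b,cc,d=box; M[b:d,a:cc]=m[b:d,a:cc]
    k,l,s,ce=cv2.connectedComponentsWithStats(M); i=1+np.argmax(s[1:,4])
    cs,_=cv2.findContours((l==i).astype(np.uint8),0,1); cn=max(cs,key=cv2.contourArea)[:,0]
    P=plane(c,cn,z)[:,:2]; r=cv2.minAreaRect((P*1000).astype(np.float32))
    w=W[l==i]; print(n,s[i],ce[i],"rect",r,"top z",np.percentile(w[:,2],[5,50,95]),"med",np.median(w,0)); return l==i
pink=cv2.inRange(hsv,(140,50,120),(175,255,255))
m=blob(pink,"mould",.054,(380,155,405,205))
w=W[m]; t=w[w[:,2]>.045]; print(len(t),t.mean(0), cv2.minAreaRect((t[:,:2]*1000).astype(np.float32)))
blue=cv2.inRange(hsv,(95,120,60),(120,255,255))
blob(blue,"housing",.057,(300,150,350,215))
dark=cv2.inRange(hsv,(0,0,0),(180,255,60))
blob(dark,"grip",.075,(345,205,390,255))
v=W[...,2]; g=((v>.08)&(v<.095))
blob(g.astype(np.uint8),"head",.087,(310,165,345,205))
pp=cv2.inRange(hsv,(140,50,80),(175,255,255))
blob(pp,"open",.024,(410,240,465,300))
E
```

```text
mould [386 165  12  31 254] [391.64566929 179.94094488] rect ((560.95849609375, -411.7103271484375), (20.095680236816406, 73.37535858154297), 81.9952621459961) top z [0.05002941 0.05356266 0.05685908] med [ 0.56036851 -0.41208269  0.05356266]
254 [ 0.56021526 -0.4109885   0.05757231] ((481.01141357421875, -335.4720153808594), (51.998268127441406, 290.3038330078125), 46.7684326171875)
housing [311 165  34  38 285] [326.51578947 183.30175439] rect ((548.5438842773438, -262.7087707519531), (84.00608825683594, 71.94176483154297), 6.028209209442139) top z [0.052451   0.05587341 0.05906689] med [ 0.55074626 -0.25481492  0.05587341]
grip [347 210  34  41 475] [363.92       230.01052632] rect ((442.7669372558594, -344.5418701171875), (100.20187377929688, 24.518850326538086), 37.59663772583008) top z [0.08032825 0.08615888 0.09001162] med [ 0.44135285 -0.34376777  0.08615888]
head [319 173  26  32 372] [330.5        185.08333333] rect ((530.5738525390625, -268.5955810546875), (79.94996643066406, 42.894676208496094), 19.008543014526367) top z [0.08061975 0.08426354 0.08948445] med [ 0.54352683 -0.26674029  0.08426354]
open [420 249  32  39 950] [435.87157895 267.45894737] rect ((359.65716552734375, -519.303955078125), (88.90633392333984, 70.2805404663086), 4.26161003112793) top z [0.04899677 0.07792319 0.08121209] med [ 0.36101962 -0.50564997  0.07792319]
```

View pics/topz.png

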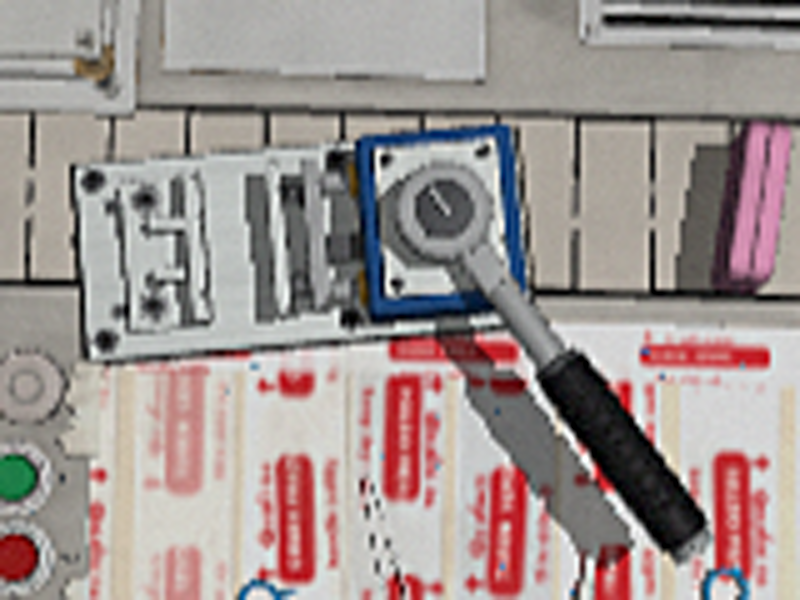

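The zoom shows the head centre at (443,207), the facing plate edges at x≈210 and 272, and the mould's top face from (768,125) to (748,280). I'll convert these to world positions.

```bash
python3 - <<'E'
from h import *
c=pickle.load(open("top.pkl","rb")); im=c["color"]
Z=lambda p,z:(plane(c,np.array(p)/5.+[240-.4,140-.4],z)[:,:2]*1000).round(1)
print("head",Z([(443,207)],.087))
print("base L edge,bottom edge",Z([(75,165),(90,358),(505,330)],.012).tolist())
print("stop face top edge",Z([(203,176),(212,320)],.042).tolist())
print("press plate",Z([(270,160),(284,316)],.042).tolist())
print("housing",Z([(357,140),(510,125),(525,300),(372,318)],.057).tolist())
print("grip ends",Z([(560,370),(690,540)],.075).tolist())
hsv=cv2.cvtColor(im,cv2.COLOR_BGR2HSV)
m=np.zeros(im.shape[:2],np.uint8); s=np.s_[155:205,380:405]
m[s]=cv2.inRange(hsv,(140,50,190),(175,255,255))[s]
cs,_=cv2.findContours(m,0,1); cn=max(cs,key=cv2.contourArea)[:,0]
P=plane(c,cn,.054)[:,:2]*1000; print("mould top",len(cn),m.sum()/255,cv2.minAreaRect(P.astype(np.float32)))
# side view check
c=pickle.load(open("side.pkl","rb")); im=c["color"]; hsv=cv2.cvtColor(im,cv2.COLOR_BGR2HSV); W=world(c)
m=np.zeros(im.shape[:2],np.uint8); s=np.s_[255:290,335:380]
m[s]=cv2.inRange(hsv,(140,40,80),(175,255,255))[s]
cs,_=cv2.findContours(m,0,1); cn=max(cs,key=cv2.contourArea)[:,0]
print("side mould bbox",cv2.boundingRect(cn)); w=W[m>0]; print(np.median(w,0),w.min(0),w.max(0))
t=w[abs(w[:,2]-.054)<.004]; print("side top",len(t),cv2.minAreaRect((t[:,:2]*1000).astype(np.float32)))
# stop plate / gap via depth in side view
cv2.imwrite("pics/sidez.png",cv2.resize(im[180:300,280:400],None,fx=5,fy=5,interpolation=cv2.INTER_CUBIC))
E
```

```text
head [[ 550.  -262.3]]
base L edge,bottom edge [[578.6, -87.1], [484.9, -97.4], [502.4, -296.4]]
stop face top edge [[569.4, -151.1], [501.4, -157.1]]
press plate [[577.7, -182.4], [503.9, -190.7]]
housing [[585.4, -223.2], [594.0, -294.3], [512.0, -302.2], [502.2, -231.7]]
grip ends [[478.4, -316.9], [403.0, -376.0]]
mould top 57 176.0 ((561.712158203125, -417.2659912109375), (7.690249443054199, 64.88392639160156), 82.40802001953125)
side mould bbox (342, 262, 34, 21)
[ 0.55742814 -0.41812237  0.03775877] [ 0.33372298 -0.98910503 -0.07562456] [ 0.61481318 -0.34759062  0.80789082]
side top 189 ((558.9855346679688, -411.483154296875), (22.525043487548828, 68.8352279663086), 81.14794921875)
```

View pics/sidez.png

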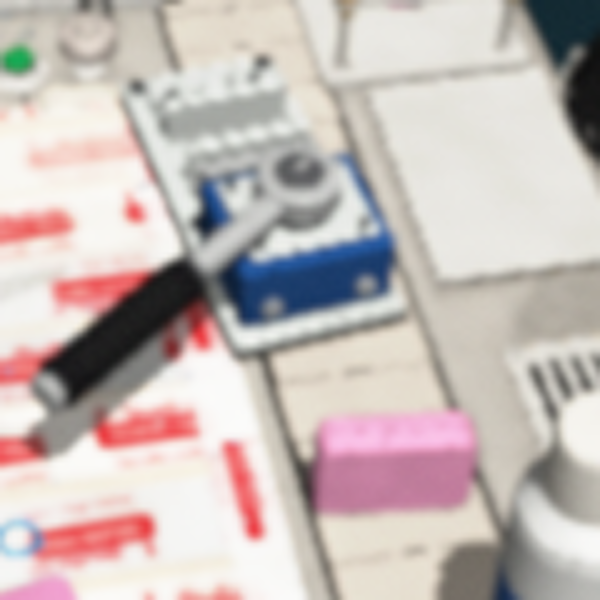

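```bash
python3 - <<'E'
from h import *
for n,b in(("top",np.s_[145:180,430:470]),("side",np.s_[262:325,378:408])):
    c=pickle.load(open(n+".pkl","rb")); W=world(c)[b].reshape(-1,3)
    t=W[(W[:,2]>.17)&(W[:,2]<.2)]; print(n,"can top",len(t),np.median(t,0), t[:,:2].min(0),t[:,:2].max(0))
    t=W[(W[:,2]>.08)&(W[:,2]<.15)]; print(n,"can body",len(t),np.median(t,0), t[:,:2].min(0),t[:,:2].max(0))
c=pickle.load(open("top.pkl","rb")); W=world(c)
for b in(np.s_[35:125,335:410],np.s_[0:60,385:460]):
    w=W[b].reshape(-1,3); t=w[(w[:,2]>.15)&(w[:,2]<.9)]; print("lamp",t.min(0),np.median(t,0),t.max(0))
# tool-frame shift from now to above mould after twist
o=robot.get_obs(); p=o["position"]; d=np.array([.560,-.412])-p[:2]
a=np.radians(20); x=np.array([np.cos(a),np.sin(a)]); y=np.array([np.sin(a),-np.cos(a)])
print(d@x,d@y)
E
```

```text
top can top 322 [ 0.59688433 -0.52600805  0.18857376] [ 0.57927801 -0.54530787] [ 0.61611996 -0.50927546]
top can body 460 [ 0.58438384 -0.51002677  0.13497574] [ 0.56914073 -0.5557048 ] [ 0.62680207 -0.49935987]
side can top 296 [ 0.59229876 -0.53734033  0.18678162] [ 0.57786236 -0.55018317] [ 0.61506422 -0.51749039]
side can body 729 [ 0.58339417 -0.55168537  0.12236003] [ 0.56767852 -0.56105415] [ 0.62352308 -0.50305217]
lamp [ 0.65505456 -0.42542717  0.15140594] [ 0.72607228 -0.34177628  0.21987893] [ 0.80108818 -0.26237697  0.3198675 ]
lamp [ 0.74496256 -0.46759721  0.24310583] [ 0.79797254 -0.41893986  0.29998968] [ 0.83852582 -0.35137538  0.34837397]
0.385345029103624 -0.045691002627203804
```

The can is close enough that the gripper body could touch it, so I'll pinch the mould 22 mm off-centre, towards the robot.

```bash
R='{"jaw":0.8,"linear":[3.05,-0.47,0],"twist":0}'; python3 -m pendant '[{"jaw":0.8,"linear":[3.05,-0.47,0],"twist":0},{"jaw":0.8,"linear":[3.05,-0.47,0],"twist":0},{"jaw":0.8,"linear":[3.05,-0.47,0],"twist":0},{"jaw":0.8,"linear":[3.05,-0.47,0],"twist":0},{"jaw":0.8,"linear":[3.05,-0.47,0],"twist":0},{"jaw":0.8,"linear":[3.05,-0.47,0],"twist":0},{"jaw":0.8,"linear":[3.05,-0.47,0],"twist":0},{"jaw":0.8,"linear":[3.05,-0.47,0],"twist":0},{"jaw":0.8,"linear":[3.05,-0.47,0],"twist":0},{"jaw":0.8,"linear":[3.05,-0.47,0],"twist":0},{"jaw":0.8,"linear":[3.05,-0.47,0],"twist":0},{"jaw":0.8,"linear":[3.05,-0.47,0],"twist":0}]'
python3 -m pendant '[{"jaw":0.8,"linear":[0,0,0],"twist":7},{"jaw":0.8,"linear":[0,0,0],"twist":7},{"jaw":0.8,"linear":[0,0,0],"twist":7},{"jaw":0.8,"linear":[0,0,0],"twist":7},{"jaw":0.8,"linear":[0,0,0],"twist":0},{"jaw":0.8,"linear":[0,0,0],"twist":0}]'
cat >> h.py <<'E'
def pose():
    from scipy.spatial.transform import Rotation as Ro
    o=robot.get_obs(); R=Ro.from_quat(o["tool_rot"]).as_matrix()
    return o,np.array(o["position"]),R,np.degrees(np.arctan2(R[1,0],R[0,0]))
E
python3 - <<'E'
from h import *
o,p,R,a=pose(); print(p,a,o["time"])
c=grab("wrist"); pickle.dump(c,open("w1.pkl","wb")); cv2.imwrite("pics/w1.png",c["color"])
im=c["color"]; hsv=cv2.cvtColor(im,cv2.COLOR_BGR2HSV)
m=cv2.inRange(hsv,(140,40,80),(175,255,255)); W=world(c)
k,l,s,ce=cv2.connectedComponentsWithStats(m)
for i in range(1,k):
    if s[i,4]>400:
        cs,_=cv2.findContours((l==i).astype(np.uint8),0,1); cn=cs[0][:,0]
        print(s[i],cv2.minAreaRect((plane(c,cn,.054)[:,:2]*1000).astype(np.float32)),np.median(W[l==i],0))
E
```

```text
time: 1.1
position: [0.5393, -0.408, 0.2389]
tool_rot: [0.985, 0.174, -0.0, -0.001]
ft_force: [-0.0, -0.6, 0.2]
grip_width: 0.0695
grip_force: 0.0
time: 1.6
position: [0.5381, -0.409, 0.239]
tool_rot: [0.998, -0.068, -0.0, -0.0]
ft_force: [-0.1, -0.4, -0.0]
grip_width: 0.0696
grip_force: 0.0
[ 0.53811326 -0.40898131  0.2389953 ] -7.833557417745493 1.6
[ 381    0  210   47 7174] ((654.9842529296875, -566.5631103515625), (185.0182647705078, 36.72476577758789), 82.1687240600586) [ 0.66330831 -0.56748973  0.02516006]
[589   0  51  21 801] ((650.3600463867188, -677.6175537109375), (43.209842681884766, 15.63707160949707), 82.18650817871094) [ 0.65524605 -0.69873967  0.02281413]
[ 314  111   22   77 1626] ((562.5966796875, -410.6487731933594), (20.828201293945312, 75.19152069091797), 82.57508850097656) [ 0.56436774 -0.41114221  0.05338723]
```

View pics/w1.png

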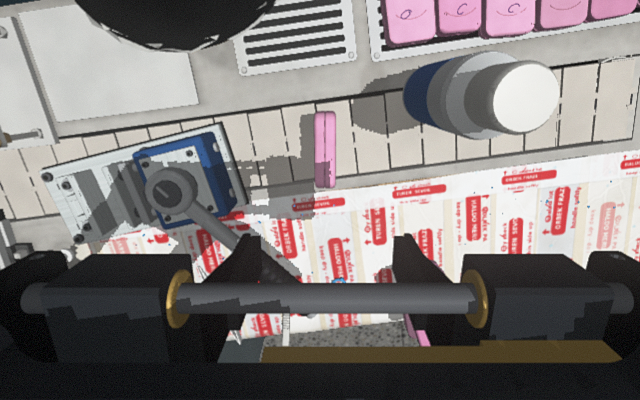

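The wrist view has the mould at (325,149), in line with the jaws; it measures (0.5626, -0.4106) with yaw -7.5°. Next: descend and grip.

```bash
python3 -m pendant '[{"jaw":0.8,"linear":[0.1,0,2.5],"twist":0},{"jaw":0.8,"linear":[0.1,0,2.5],"twist":0},{"jaw":0.8,"linear":[0,0,2.5],"twist":0},{"jaw":0.8,"linear":[0,0,2.5],"twist":0},{"jaw":0.8,"linear":[0,0,2.5],"twist":0},{"jaw":0.8,"linear":[0,0,2.5],"twist":0},{"jaw":0.8,"linear":[0,0,2.0],"twist":0},{"jaw":0.8,"linear":[0,0,1.1],"twist":0},{"jaw":0.8,"linear":[0,0,0.6],"twist":0},{"jaw":0.8,"linear":[0,0,0],"twist":0},{"jaw":0.8,"linear":[0,0,0],"twist":0}]' 
python3 -m pendant '[{"jaw":0,"linear":[0,0,0],"twist":0},{"jaw":0,"linear":[0,0,0],"twist":0},{"jaw":0,"linear":[0,0,0],"twist":0},{"jaw":0,"linear":[0,0,0],"twist":0},{"jaw":0,"linear":[0,0,0],"twist":0},{"jaw":0,"linear":[0,0,0],"twist":0},{"jaw":0,"linear":[0,0,0],"twist":0},{"jaw":0,"linear":[0,0,0],"twist":0},{"jaw":0,"linear":[0,0,0],"twist":0},{"jaw":0,"linear":[0,0,0],"twist":0}]' 25
```

```text
time: 2.57
position: [0.5408, -0.41, 0.0533]
tool_rot: [0.998, -0.07, 0.0, 0.0]
ft_force: [0.2, -0.2, 0.6]
grip_width: 0.0699
grip_force: 0.0
time: 3.4
position: [0.5402, -0.4094, 0.0525]
tool_rot: [0.998, -0.07, -0.0, -0.0]
ft_force: [-1.2, 1.1, 0.7]
grip_width: 0.0217
grip_force: 24.8
```

```bash
python3 -m pendant '[{"jaw":0,"linear":[0,0,-1.0],"twist":0},{"jaw":0,"linear":[0,0,-2.0],"twist":0},{"jaw":0,"linear":[0,0,-2.5],"twist":0},{"jaw":0,"linear":[0,0,-2.5],"twist":0},{"jaw":0,"linear":[0,0,-2.5],"twist":0},{"jaw":0,"linear":[0,0,-2.0],"twist":0},{"jaw":0,"linear":[0,0,-0.5],"twist":0},{"jaw":0,"linear":[0,0,0],"twist":0},{"jaw":0,"linear":[0,0,0],"twist":-4.5},{"jaw":0,"linear":[0,0,0],"twist":-4.5},{"jaw":0,"linear":[0,0,0],"twist":-4.5},{"jaw":0,"linear":[0,0,0],"twist":0}]' 
python3 -m pendant '[{"jaw":0,"linear":[0,-1,0],"twist":0},{"jaw":0,"linear":[0,-2.4,0],"twist":0},{"jaw":0,"linear":[0,-2.9,0],"twist":0},{"jaw":0,"linear":[0,-2.9,0],"twist":0},{"jaw":0,"linear":[0,-2.9,0],"twist":0},{"jaw":0,"linear":[0,-2.9,0],"twist":0},{"jaw":0,"linear":[0,-2.9,0],"twist":0},{"jaw":0,"linear":[0,-2.9,0],"twist":0},{"jaw":0,"linear":[0,-2.1,0],"twist":0},{"jaw":0,"linear":[0,-1.0,0],"twist":0},{"jaw":0,"linear":[0,0,0],"twist":0},{"jaw":0,"linear":[0,0,0],"twist":0}]'
python3 - <<'E'
from h import *
o,p,R,a=pose(); print(p,a,o["time"],o["grip_width"])
c=grab("wrist"); pickle.dump(c,open("w2.pkl","wb")); cv2.imwrite("pics/w2.png",c["color"])
E
```

```text
time: 4.4
position: [0.5393, -0.4085, 0.1803]
tool_rot: [0.999, 0.048, -0.001, -0.002]
ft_force: [-0.8, -0.0, -2.2]
grip_width: 0.0226
grip_force: 24.8
time: 5.4
position: [0.5177, -0.1717, 0.1825]
tool_rot: [0.999, 0.048, 0.0, 0.0]
ft_force: [1.2, -0.8, -1.8]
grip_width: 0.0219
grip_force: 24.8
[ 0.51769653 -0.17166847  0.18249613] 5.507063960017824 5.4 0.021916267431202077
```

View pics/w2.png

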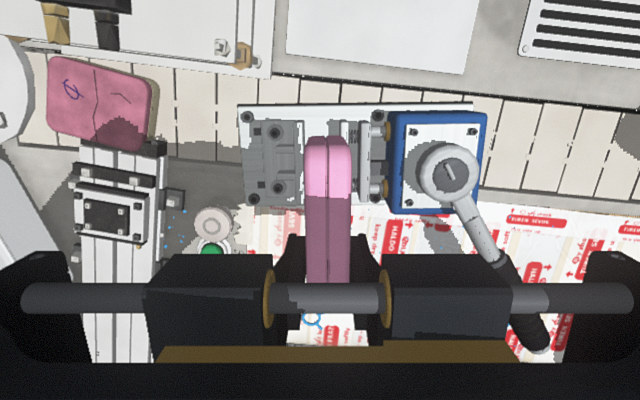

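The wrist view shows the mould held upright at (328,200) above the slot, the stop plate to its left near x≈300, and the wrench head at about (449,173). I'll zoom in once for the fit.

```bash
python3 - <<'E'
from h import *
c=pickle.load(open("w2.pkl","rb")); im=c["color"]
cv2.imwrite("pics/w2z.png",cv2.resize(im[95:220,230:390],None,fx=5,fy=4.8,interpolation=cv2.INTER_CUBIC)[:600])
hsv=cv2.cvtColor(im,cv2.COLOR_BGR2HSV); b=np.zeros(im.shape[:2],np.uint8); s=np.s_[100:220,385:495]
b[s]=cv2.inRange(hsv,(95,120,60),(120,255,255))[s]
cs,_=cv2.findContours(b,0,1); cn=max(cs,key=cv2.contourArea)[:,0]
print(plane(c,[(449,173)],.087)[:,:2])
W=world(c); w=W[100:215,235:500].reshape(-1,3)
t=W[140:210,410:485].reshape(-1,3); t=t[(t[:,2]>.08)&(t[:,2]<.092)]; print("head ext",len(t),np.percentile(t[:,:2],[2,50,98],axis=0))
g=W[100:215,280:380]; k=(abs(g[...,2]-.042)<.004); v,u=np.nonzero(k); q=g[k]
a=np.radians(5.5); y=q[:,:2]@[-np.sin(a),np.cos(a)]; h,e=np.histogram(y,bins=np.arange(-.3,-.1,.002)); print([(round(x*1000),n) for x,n in zip(e,h) if n>3])
x=q[:,:2]@[np.cos(a),np.sin(a)]
for lo,hi in((-.215,-.195),(-.26,-.23)):
  print(lo,np.percentile(x[(y>lo)&(y<hi)],[3,97]) if ((y>lo)&(y<hi)).any() else "")
print("tcp in rot frame",pose()[1][:2]@[np.cos(a),np.sin(a)],pose()[1][:2]@[-np.sin(a),np.cos(a)])
E
```

```text
[[ 0.54956903 -0.25915298]]
head ext 2930 [[ 0.52337713 -0.28184575]
 [ 0.54770433 -0.2606354 ]
 [ 0.56765049 -0.24061936]]
[(-260, np.int64(25)), (-258, np.int64(178)), (-256, np.int64(187)), (-254, np.int64(185)), (-252, np.int64(185)), (-250, np.int64(95)), (-240, np.int64(36)), (-238, np.int64(41)), (-236, np.int64(34)), (-234, np.int64(42)), (-202, np.int64(60)), (-200, np.int64(189)), (-198, np.int64(193)), (-196, np.int64(185)), (-194, np.int64(104))]
-0.215 [0.48571128 0.55301323]
-0.26 [0.48738194 0.55318401]
tcp in rot frame 0.4991025049790627 -0.2214180641018669
```

View pics/w2z.png

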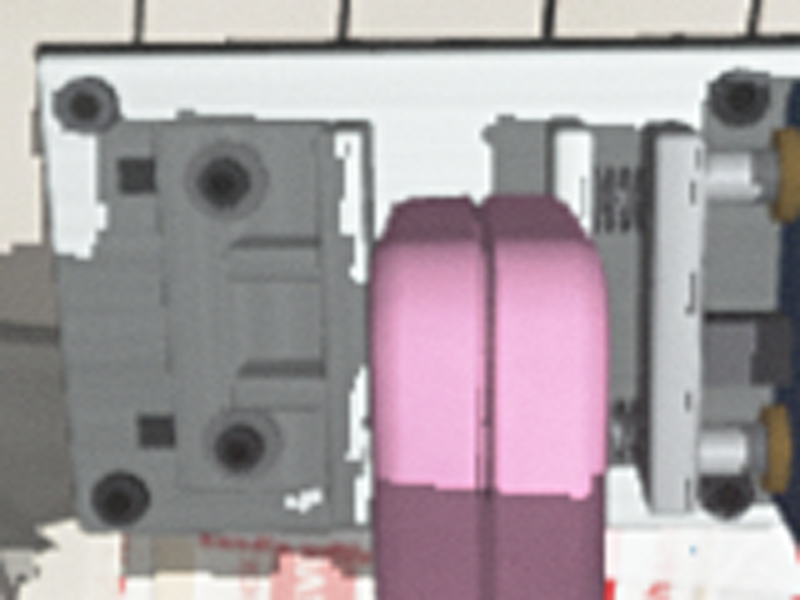

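The plates measure 31.5 mm apart, centred at y' ≈ -217.5 mm. The tool is at -221.4 mm, so I'll check where the held mould shows in the same camera to cancel the calibration bias.

```bash
python3 - <<'E'
from h import *
c=pickle.load(open("w2.pkl","rb")); a=np.radians(5.5); W=world(c)
yx=lambda P:np.c_[P[:,:2]@[np.cos(a),np.sin(a)],P[:,:2]@[-np.sin(a),np.cos(a)]].round(4).tolist()
print(yx(plane(c,[(304.6,170),(351.2,170)],.184)))
m=cv2.inRange(cv2.cvtColor(c["color"],cv2.COLOR_BGR2HSV),(140,40,80),(175,255,255))
g=W[100:220,295:365][m[100:220,295:365]>0]; g=g[g[:,2]>.17]; print(np.median(g[:,2]),np.percentile(yx(g),[1,50,99],axis=0).round(4))
# plate edges by ray, zoom scale: pixel=(230+u/5, 95+v/4.8)
E=lambda l,z:yx(plane(c,[(230-.4+u/5,95-.4+v/4.8) for u,v in l],z))
print("stop face",E([(370,130),(366,500)],.042),"press face",E([(552,130)],.042))
E
```

```text
[[0.5471, -0.2115], [0.5471, -0.2318]]
0.18361223916198424 [[ 0.5244 -0.2318]
 [ 0.5422 -0.2212]
 [ 0.557  -0.2111]]
stop face [[0.555, -0.202], [0.4878, -0.1999]] press face [[0.555, -0.2322]]
```

```bash
python3 -m pendant '[{"jaw":0,"linear":[0.1,-0.2,0],"twist":0},{"jaw":0,"linear":[0,-0.2,0],"twist":0},{"jaw":0,"linear":[0,0,1.5],"twist":0},{"jaw":0,"linear":[0,0,2],"twist":0},{"jaw":0,"linear":[0,0,2],"twist":0},{"jaw":0,"linear":[0,0,1.5],"twist":0},{"jaw":0,"linear":[0,0,1],"twist":0},{"jaw":0,"linear":[0,0,0],"twist":0},{"jaw":0,"linear":[0,0,0],"twist":0}]' 
python3 -m pendant '[{"jaw":0,"linear":[0,0,1],"twist":0},{"jaw":0,"linear":[0,0,1],"twist":0},{"jaw":0,"linear":[0,0,1],"twist":0},{"jaw":0,"linear":[0,0,0.4],"twist":0},{"jaw":0,"linear":[0,0,0],"twist":0},{"jaw":0,"linear":[0,0,0],"twist":0}]'
```

```text
time: 6.2
position: [0.5181, -0.168, 0.1022]
tool_rot: [0.999, 0.047, -0.0, -0.0]
ft_force: [0.7, -0.0, -1.4]
grip_width: 0.022
grip_force: 24.8
time: 6.7
position: [0.5179, -0.1674, 0.0681]
tool_rot: [0.999, 0.048, -0.0, -0.0]
ft_force: [0.4, 0.1, -0.6]
grip_width: 0.0221
grip_force: 24.8
```

```bash
python3 -m pendant '[{"jaw":0,"linear":[0,0,0.2],"twist":0},{"jaw":0,"linear":[0,0,0.1],"twist":0},{"jaw":0,"linear":[0,0,0.05],"twist":0},{"jaw":0,"linear":[0,0,0],"twist":0},{"jaw":0,"linear":[0,0,0],"twist":0}]' 
python3 - <<'E'
from h import *
c=grab("side"); W=world(c); cv2.imwrite("pics/s2.png",cv2.resize(c["color"][170:270,280:400],None,fx=5,fy=5,interpolation=cv2.INTER_CUBIC))
E
```

```text
time: 7.12
position: [0.5182, -0.1676, 0.0652]
tool_rot: [0.999, 0.048, 0.0, 0.0]
ft_force: [0.4, 0.4, -0.6]
grip_width: 0.022
grip_force: 24.8
```

View pics/s2.png

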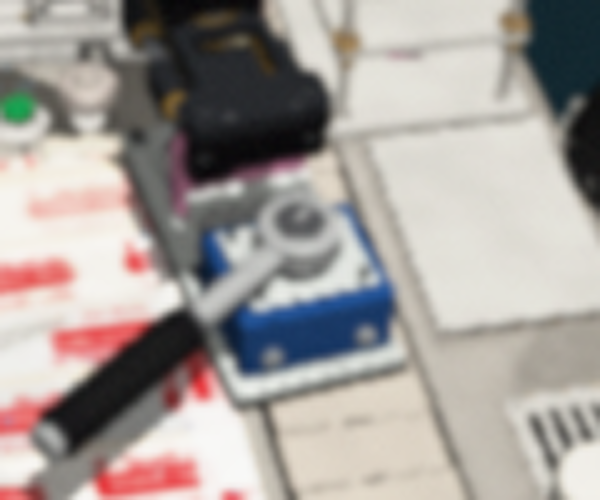

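The side view shows the mould down in the slot behind the housing, with its near end at about (178,175). I'll lower the last millimetre until it touches, then release.

```bash
python3 -m pendant '[{"jaw":0,"linear":[0,0,0.07],"twist":0},{"jaw":0,"linear":[0,0,0.05],"twist":0},{"jaw":0,"linear":[0,0,0],"twist":0},{"jaw":0,"linear":[0,0,0],"twist":0}]' 3
python3 -m pendant '[{"jaw":0.1,"linear":[0,0,0],"twist":0},{"jaw":0.4,"linear":[0,0,0],"twist":0},{"jaw":0.5,"linear":[0,0,0],"twist":0},{"jaw":0.5,"linear":[0,0,0],"twist":0},{"jaw":0.5,"linear":[0,0,0],"twist":0},{"jaw":0.5,"linear":[0,0,0],"twist":0},{"jaw":0.5,"linear":[0,0,-1],"twist":0},{"jaw":0.5,"linear":[0,0,-2],"twist":0},{"jaw":0.5,"linear":[0,0,-3],"twist":0},{"jaw":0.5,"linear":[0,0,-3],"twist":0},{"jaw":0.5,"linear":[0,0,-2.5],"twist":0},{"jaw":0.5,"linear":[0,0,0],"twist":0}]'
python3 - <<'E'
from h import *
o,p,R,a=pose(); print(p,a)
c=grab("wrist"); pickle.dump(c,open("w3.pkl","wb")); cv2.imwrite("pics/w3.png",c["color"])
t=grab("top"); pickle.dump(t,open("t3.pkl","wb"))
for n,c in(("w",c),("t",t)):
    W=world(c); m=cv2.inRange(cv2.cvtColor(c["color"],cv2.COLOR_BGR2HSV),(140,40,80),(175,255,255))
    k=(m>0)&(W[...,2]>.056)&(W[...,2]<.075)&(abs(W[...,0]-.54)<.06)&(abs(W[...,1]+.168)<.05)
    g=W[k]; print(n,len(g), np.median(g,0) if len(g) else "", cv2.minAreaRect((g[:,:2]*1000).astype(np.float32)) if len(g) else "")
E
```

```text
time: 7.5
position: [0.5181, -0.1676, 0.0642]
tool_rot: [0.999, 0.048, 0.0, 0.0]
ft_force: [-1.6, -0.4, 2.8]
grip_width: 0.0221
grip_force: 3.0
time: 8.5
position: [0.5211, -0.1691, 0.1846]
tool_rot: [0.999, 0.048, 0.005, 0.003]
ft_force: [1.4, 0.2, 0.1]
grip_width: 0.0435
grip_force: 0.0
[ 0.52113419 -0.16906908  0.1845816 ] 5.496250134906203
w 2278 [ 0.54249623 -0.16625938  0.06524654] ((538.4915771484375, -166.49009704589844), (74.18492126464844, 21.00861930847168), 4.918768882751465)
t 0
```

View pics/w3.png

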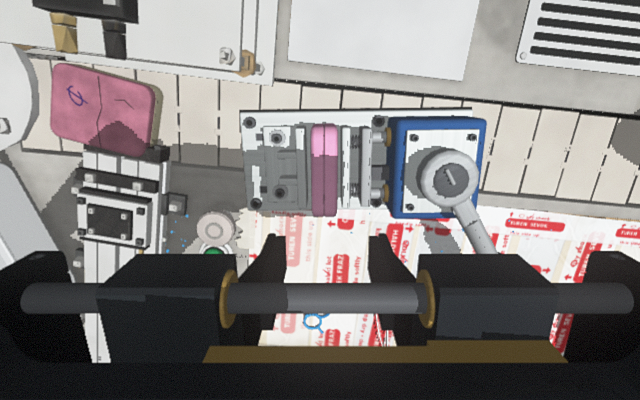

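The mould stands centred at (325,168) in the picture, which is (0.5385, -0.1665), with its top at 65 mm. Now the wrench grip.

```bash
python3 -m pendant '[{"jaw":0.65,"linear":[-1.57,2.78,0],"twist":0},{"jaw":0.65,"linear":[-1.57,2.78,0],"twist":0},{"jaw":0.65,"linear":[-1.57,2.78,0],"twist":0},{"jaw":0.65,"linear":[-1.57,2.78,0],"twist":0},{"jaw":0.65,"linear":[-1.57,2.78,0],"twist":0},{"jaw":0.65,"linear":[-1.57,2.78,0],"twist":0},{"jaw":0.65,"linear":[0,0,0],"twist":-6.5},{"jaw":0.65,"linear":[0,0,0],"twist":-6.5},{"jaw":0.65,"linear":[0,0,0],"twist":-6.5},{"jaw":0.65,"linear":[0,0,0],"twist":-6.5},{"jaw":0.65,"linear":[0,0,0],"twist":-6.5},{"jaw":0.65,"linear":[0,0,0],"twist":0}]' 
python3 -m pendant '[{"jaw":0.65,"linear":[0,0,0],"twist":0},{"jaw":0.65,"linear":[0,0,0],"twist":0}]'
python3 - <<'E'
from h import *
o,p,R,a=pose(); print(p,a,o["ft_force"])
c=pickle.load(open("t3.pkl","rb")); im=c["color"]; hsv=cv2.cvtColor(im,cv2.COLOR_BGR2HSV)
d=np.array([.443,-.344,0])-p; print("tool dxy cm",100*(R.T@d)[:2])
for n in("w3",):
    c=pickle.load(open(n+".pkl","rb")); print(plane(c,[(449,177)],.087)[:,:2])
c=grab("wrist"); pickle.dump(c,open("w4.pkl","wb"))
W=world(c); k=(W[...,2]>.065)&(W[...,2]<.095)
g=W[k]; print(len(g),g.min(0),g.max(0))
q=(g[:,:2]-[.5495,-.261]); al=np.radians(38); u=-(q@[np.cos(al),np.sin(al)]); v=q@[-np.sin(al),np.cos(al)]
for lo in np.arange(0,.16,.02):
    s=(u>lo)&(u<lo+.02)&(abs(v)<.03)
    if s.sum()>5: print(round(lo,2),s.sum(),np.percentile(v[s],[3,50,97]).round(4))
E
```

```text
time: 9.6
position: [0.4393, -0.3417, 0.1772]
tool_rot: [0.945, 0.326, -0.001, -0.002]
ft_force: [-0.1, 0.9, -0.2]
grip_width: 0.0566
grip_force: 0.0
time: 9.77
position: [0.4399, -0.3421, 0.178]
tool_rot: [0.946, 0.324, -0.0, -0.001]
ft_force: [-0.8, 0.2, -0.3]
grip_width: 0.0566
grip_force: 0.0
[ 0.43986388 -0.34209619  0.17803295] 37.84723421086143 [-0.83142005  0.21336824 -0.2920502 ]
tool dxy cm [0.13193302 0.37595564]
[[ 0.55037791 -0.25875633]]
11218 [ 0.36313757 -0.53815424  0.06500426] [ 0.61803449 -0.24354184  0.09499293]
0.0 2070 [-0.0184  0.0012  0.0204]
0.02 867 [-0.0079  0.0012  0.01  ]
0.04 689 [-0.0058  0.0012  0.0087]
0.06 636 [-0.0059  0.0019  0.0089]
0.08 904 [-0.0089  0.0019  0.0128]
0.1 934 [-0.0099  0.002   0.0144]
0.12 886 [-0.01    0.0027  0.0147]
0.14 819 [-0.0096  0.0027  0.0149]
```

```bash
python3 -m pendant '[{"jaw":0.65,"linear":[0.1,0.1,1.5],"twist":0},{"jaw":0.65,"linear":[0,0,2],"twist":0},{"jaw":0.65,"linear":[0,0,2],"twist":0},{"jaw":0.65,"linear":[0,0,2],"twist":0},{"jaw":0.65,"linear":[0,0,1.7],"twist":0},{"jaw":0.65,"linear":[0,0,1.0],"twist":0},{"jaw":0.42,"linear":[0,0,0.2],"twist":0},{"jaw":0.42,"linear":[0,0,0],"twist":0},{"jaw":0.42,"linear":[0,0,0],"twist":0},{"jaw":0.42,"linear":[0,0,0],"twist":0}]'
cat > st.py <<'E'
from h import *
# state along pull: tool frame force, angle about head; exit 1 if click-like
import json,os,sys
o,p,R,a=pose(); H=np.array([.5495,-.261]); q=p[:2]-H
th=np.degrees(np.arctan2(-q[1],-q[0])); f=R.T@np.array(o["ft_force"])
print("t %.2f th %.2f toolang %.2f r %.4f z %.4f pull %.2f fx %.2f fz %.2f"%(o["time"],th,a,np.hypot(*q),p[2],f[1],f[0],f[2]))
fn="pull.json"; L=json.load(open(fn)) if os.path.exists(fn) else []
L.append(f[1]); json.dump(L,open(fn,"w"))
lim=float(sys.argv[1]) if len(sys.argv)>1 else 9
m=max(L[-8:]); sys.exit(1 if (m>lim and f[1]<.87*m) or f[1]>12.5 else 0)
E
python3 st.py
```

```text
time: 10.65
position: [0.4422, -0.3434, 0.0759]
tool_rot: [0.946, 0.325, 0.0, 0.001]
ft_force: [0.6, -0.0, -0.1]
grip_width: 0.0395
grip_force: 0.0
t 10.65 th 37.53 toolang 37.97 r 0.1353 z 0.0759 pull 0.36 fx 0.43 fz 0.06
```

```bash
P="python3 -m pendant"; 
python3 -m pendant '[{"jaw":0.4,"linear":[0,-0.35,0],"twist":1.5},{"jaw":0.4,"linear":[0,-0.35,0],"twist":1.5},{"jaw":0.4,"linear":[0.01,-0.35,0],"twist":1.5},{"jaw":0.4,"linear":[0.01,-0.35,0],"twist":1.5}]' >/dev/null; python3 st.py &&
python3 -m pendant '[{"jaw":0.4,"linear":[0,-0.35,0],"twist":1.5},{"jaw":0.4,"linear":[0.01,-0.35,0],"twist":1.5}]' >/dev/null && python3 st.py &&
python3 -m pendant '[{"jaw":0.4,"linear":[0,-0.35,0],"twist":1.5},{"jaw":0.4,"linear":[0.01,-0.35,0],"twist":1.5}]' >/dev/null && python3 st.py &&
python3 -m pendant '[{"jaw":0.4,"linear":[0,-0.35,0],"twist":1.5},{"jaw":0.4,"linear":[0.01,-0.35,0],"twist":1.5}]' >/dev/null && python3 st.py &&
python3 -m pendant '[{"jaw":0.4,"linear":[0,-0.35,0],"twist":1.5},{"jaw":0.4,"linear":[0.01,-0.35,0],"twist":1.5}]' >/dev/null && python3 st.py
```

```text
t 10.98 th 31.59 toolang 31.90 r 0.1354 z 0.0761 pull 0.52 fx 0.08 fz -0.92
t 11.15 th 29.02 toolang 28.91 r 0.1353 z 0.0762 pull 3.06 fx -0.53 fz 0.49
t 11.32 th 27.51 toolang 25.92 r 0.1347 z 0.0770 pull 6.09 fx 0.63 fz 0.47
t 11.48 th 24.77 toolang 22.91 r 0.1343 z 0.0771 pull 5.72 fx 0.78 fz 0.73
t 11.65 th 21.77 toolang 19.93 r 0.1342 z 0.0770 pull 5.75 fx 0.66 fz 1.05
```

```bash
sed -i 's/f\[1\]>12.5/f[1]>(float(sys.argv[2]) if len(sys.argv)>2 else 12.5)/' st.py
S="python3 st.py 9 7.3"
python3 -m pendant '[{"jaw":0.4,"linear":[0,-0.35,0],"twist":1.5},{"jaw":0.4,"linear":[0.01,-0.35,0],"twist":1.5}]' >/dev/null && $S &&
python3 -m pendant '[{"jaw":0.4,"linear":[0,-0.35,0],"twist":1.5},{"jaw":0.4,"linear":[0.01,-0.35,0],"twist":1.5}]' >/dev/null && $S &&
python3 -m pendant '[{"jaw":0.4,"linear":[0,-0.35,0],"twist":1.5},{"jaw":0.4,"linear":[0.01,-0.35,0],"twist":1.5}]' >/dev/null && $S &&
python3 -m pendant '[{"jaw":0.4,"linear":[0,-0.35,0],"twist":1.5},{"jaw":0.4,"linear":[0.01,-0.35,0],"twist":1.5}]' >/dev/null && $S &&
python3 -m pendant '[{"jaw":0.4,"linear":[0,-0.35,0],"twist":1.5},{"jaw":0.4,"linear":[0.01,-0.35,0],"twist":1.5}]' >/dev/null && $S &&
python3 -m pendant '[{"jaw":0.4,"linear":[0,-0.35,0],"twist":1.5},{"jaw":0.4,"linear":[0.01,-0.35,0],"twist":1.5}]' >/dev/null && $S
```

```text
t 11.82 th 18.74 toolang 16.93 r 0.1341 z 0.0770 pull 6.52 fx -0.31 fz 0.81
t 11.98 th 15.76 toolang 13.93 r 0.1338 z 0.0770 pull 6.76 fx 0.13 fz 0.45
t 12.15 th 12.72 toolang 10.94 r 0.1337 z 0.0769 pull 5.68 fx 0.26 fz 0.47
t 12.32 th 9.72 toolang 7.94 r 0.1334 z 0.0769 pull 6.02 fx 0.65 fz 0.94
t 12.48 th 6.69 toolang 4.95 r 0.1332 z 0.0768 pull 5.70 fx 1.31 fz 0.05
t 12.65 th 3.64 toolang 1.95 r 0.1330 z 0.0768 pull 6.05 fx 0.89 fz 1.17
```

```bash
S="python3 st.py 9 7.6"
python3 -m pendant '[{"jaw":0.4,"linear":[0,-0.35,0],"twist":1.5},{"jaw":0.4,"linear":[0,-0.35,0],"twist":1.5}]' >/dev/null && $S &&
python3 -m pendant '[{"jaw":0.4,"linear":[0,-0.35,0],"twist":1.5},{"jaw":0.4,"linear":[0,-0.35,0],"twist":1.5}]' >/dev/null && $S &&
python3 -m pendant '[{"jaw":0.4,"linear":[0,-0.35,0],"twist":1.5},{"jaw":0.4,"linear":[0,-0.35,0],"twist":1.5}]' >/dev/null && $S &&
python3 -m pendant '[{"jaw":0.4,"linear":[0,-0.35,0],"twist":1.5},{"jaw":0.4,"linear":[0,-0.35,0],"twist":1.5}]' >/dev/null && $S &&
python3 -m pendant '[{"jaw":0.4,"linear":[0,-0.35,0],"twist":1.5},{"jaw":0.4,"linear":[0,-0.35,0],"twist":1.5}]' >/dev/null && $S &&
python3 -m pendant '[{"jaw":0.4,"linear":[0,-0.35,0],"twist":1.5},{"jaw":0.4,"linear":[0,-0.35,0],"twist":1.5}]' >/dev/null && $S
```

```text
t 12.82 th 0.59 toolang -1.05 r 0.1329 z 0.0767 pull 5.63 fx 0.75 fz 0.78
t 12.98 th -2.48 toolang -4.04 r 0.1329 z 0.0767 pull 6.19 fx 1.11 fz 1.75
t 13.15 th -5.54 toolang -7.04 r 0.1329 z 0.0766 pull 6.38 fx 1.40 fz -0.29
t 13.32 th -8.58 toolang -10.03 r 0.1328 z 0.0766 pull 6.57 fx 1.63 fz 0.19
t 13.48 th -11.39 toolang -13.02 r 0.1316 z 0.0768 pull 6.36 fx 5.58 fz 1.58
t 13.65 th -14.31 toolang -16.00 r 0.1307 z 0.0769 pull 5.18 fx 4.57 fz 0.74
```

A sideways force of about 5 N has appeared, so I'll look before pulling further.

```bash
python3 -m pendant '[{"jaw":0.4,"linear":[0,0,0],"twist":0}]' >/dev/null; python3 st.py; python3 - <<'E'
from h import *
o,p,R,a=pose(); print(p,o["q"].round(3),o["joint_torque"].round(1),R.T@o["moment"],o["grip_width"],o["grip_force"], R.T@o["ft_force"])
c=grab("side"); s=grab("top")
A=cv2.resize(c["color"][150:300,200:400],(400,300),interpolation=cv2.INTER_CUBIC)
B=cv2.resize(s["color"][130:280,220:420],(400,300),interpolation=cv2.INTER_CUBIC)
cv2.imwrite("pics/chk.png",np.hstack([A,B]))
E
```

```text
t 13.73 th -14.48 toolang -15.95 r 0.1308 z 0.0770 pull 5.44 fx 3.54 fz 1.58
[ 0.42284432 -0.22829152  0.07695309] [-0.727  0.616  1.935 -0.002  0.576  1.124] [  2.3 -36.2  -2.5   0.8   1.8   0.4] [-0.89864802  0.77355929 -0.18972972] 0.07652896719397868 3.393607959151268 [3.54189212 5.4354898  1.57843012]
```

View pics/chk.png

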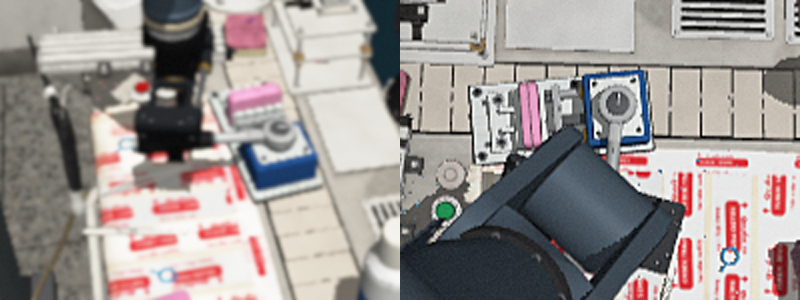

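The fingers were forced open to 76 mm because the grip force was still 3 N. The handle itself sits at about -4°, 42° along its travel. I'll back the tool to the handle, stiffen the grip, then go on.

```bash
python3 -m pendant '[{"jaw":0.4,"linear":[0,0.35,0],"twist":-1.5},{"jaw":0.4,"linear":[0,0.35,0],"twist":-1.5},{"jaw":0.4,"linear":[0,0.35,0],"twist":-1.5},{"jaw":0.4,"linear":[0,0.35,0],"twist":-1.5},{"jaw":0.4,"linear":[0,0.35,0],"twist":-1.5},{"jaw":0.4,"linear":[0,0.35,0],"twist":-1.5},{"jaw":0.4,"linear":[0,0.35,0],"twist":-1.5},{"jaw":0.4,"linear":[0,0,0],"twist":0},{"jaw":0.4,"linear":[0,0,0],"twist":0}]' | tail -2; python3 st.py; 
```

```text
grip_width: 0.0353
grip_force: 1.9
t 14.58 th -4.97 toolang -5.56 r 0.1356 z 0.0759 pull 3.42 fx 0.32 fz 0.08
```

```bash
rm pull.json; sed -i 's/^print(/print("w %.4f"%o["grip_width"],end=" ");print(/' st.py; S="python3 st.py 9 7.8"
python3 -m pendant '[{"jaw":0.4,"linear":[0,0,0],"twist":0}]' 60 >/dev/null && $S &&
python3 -m pendant '[{"jaw":0.4,"linear":[0,-0.28,0],"twist":1.2},{"jaw":0.4,"linear":[0,-0.28,0],"twist":1.2}]' >/dev/null && $S &&
python3 -m pendant '[{"jaw":0.4,"linear":[0,-0.28,0],"twist":1.2},{"jaw":0.4,"linear":[0.01,-0.28,0],"twist":1.2}]' >/dev/null && $S &&
python3 -m pendant '[{"jaw":0.4,"linear":[0,-0.28,0],"twist":1.2},{"jaw":0.4,"linear":[0.01,-0.28,0],"twist":1.2}]' >/dev/null && $S &&
python3 -m pendant '[{"jaw":0.4,"linear":[0,-0.28,0],"twist":1.2},{"jaw":0.4,"linear":[0.01,-0.28,0],"twist":1.2}]' >/dev/null && $S
```

```text
w 0.0352 t 14.67 th -5.10 toolang -5.53 r 0.1357 z 0.0757 pull 4.29 fx 0.70 fz -0.37
w 0.0347 t 14.83 th -7.18 toolang -7.92 r 0.1355 z 0.0756 pull 8.64 fx -0.52 fz -0.04
```

```bash
S="python3 st.py 9.6 12.8"
python3 -m pendant '[{"jaw":0.4,"linear":[0,-0.14,0],"twist":0.6},{"jaw":0.4,"linear":[0,0,0],"twist":0}]' >/dev/null && $S &&
python3 -m pendant '[{"jaw":0.4,"linear":[0,-0.14,0],"twist":0.6},{"jaw":0.4,"linear":[0,0,0],"twist":0}]' >/dev/null && $S &&
python3 -m pendant '[{"jaw":0.4,"linear":[0,-0.14,0],"twist":0.6},{"jaw":0.4,"linear":[0,0,0],"twist":0}]' >/dev/null && $S &&
python3 -m pendant '[{"jaw":0.4,"linear":[0,-0.14,0],"twist":0.6},{"jaw":0.4,"linear":[0,0,0],"twist":0}]' >/dev/null && $S &&
python3 -m pendant '[{"jaw":0.4,"linear":[0,-0.14,0],"twist":0.6},{"jaw":0.4,"linear":[0,0,0],"twist":0}]' >/dev/null && $S &&
python3 -m pendant '[{"jaw":0.4,"linear":[0,-0.14,0],"twist":0.6},{"jaw":0.4,"linear":[0,0,0],"twist":0}]' >/dev/null && $S &&
python3 -m pendant '[{"jaw":0.4,"linear":[0,-0.14,0],"twist":0.6},{"jaw":0.4,"linear":[0,0,0],"twist":0}]' >/dev/null && $S &&
python3 -m pendant '[{"jaw":0.4,"linear":[0,-0.14,0],"twist":0.6},{"jaw":0.4,"linear":[0,0,0],"twist":0}]' >/dev/null && $S
```

```text
w 0.0348 t 15.00 th -7.86 toolang -8.46 r 0.1355 z 0.0755 pull 8.09 fx -0.60 fz -0.97
w 0.0349 t 15.17 th -8.39 toolang -9.07 r 0.1355 z 0.0755 pull 8.64 fx 0.47 fz -1.94
w 0.0351 t 15.33 th -8.94 toolang -9.66 r 0.1355 z 0.0755 pull 7.67 fx -1.29 fz -0.77
w 0.0353 t 15.50 th -9.53 toolang -10.26 r 0.1355 z 0.0755 pull 8.06 fx -0.60 fz -0.72
w 0.0346 t 15.67 th -10.10 toolang -10.86 r 0.1355 z 0.0755 pull 9.07 fx -0.20 fz -0.99
w 0.0349 t 15.83 th -10.67 toolang -11.46 r 0.1355 z 0.0755 pull 8.57 fx -0.97 fz -1.63
w 0.0348 t 16.00 th -11.24 toolang -12.06 r 0.1355 z 0.0755 pull 8.92 fx -0.16 fz -0.24
w 0.0348 t 16.17 th -11.83 toolang -12.65 r 0.1355 z 0.0755 pull 8.73 fx 0.36 fz -0.90
```

```bash
S="python3 st.py 9.6 12.8"
python3 -m pendant '[{"jaw":0.4,"linear":[0,-0.14,0],"twist":0.6},{"jaw":0.4,"linear":[0,0,0],"twist":0}]' >/dev/null && $S &&
python3 -m pendant '[{"jaw":0.4,"linear":[0,-0.14,0],"twist":0.6},{"jaw":0.4,"linear":[0,0,0],"twist":0}]' >/dev/null && $S &&
python3 -m pendant '[{"jaw":0.4,"linear":[0,-0.14,0],"twist":0.6},{"jaw":0.4,"linear":[0,0,0],"twist":0}]' >/dev/null && $S &&
python3 -m pendant '[{"jaw":0.4,"linear":[0,-0.14,0],"twist":0.6},{"jaw":0.4,"linear":[0,0,0],"twist":0}]' >/dev/null && $S &&
python3 -m pendant '[{"jaw":0.4,"linear":[0,-0.14,0],"twist":0.6},{"jaw":0.4,"linear":[0,0,0],"twist":0}]' >/dev/null && $S &&
python3 -m pendant '[{"jaw":0.4,"linear":[0,-0.14,0],"twist":0.6},{"jaw":0.4,"linear":[0,0,0],"twist":0}]' >/dev/null && $S &&
python3 -m pendant '[{"jaw":0.4,"linear":[0,-0.14,0],"twist":0.6},{"jaw":0.4,"linear":[0,0,0],"twist":0}]' >/dev/null && $S &&
python3 -m pendant '[{"jaw":0.4,"linear":[0,-0.14,0],"twist":0.6},{"jaw":0.4,"linear":[0,0,0],"twist":0}]' >/dev/null && $S
```

```text
w 0.0354 t 16.33 th -12.40 toolang -13.25 r 0.1355 z 0.0755 pull 8.96 fx -1.22 fz -0.26
w 0.0351 t 16.50 th -12.99 toolang -13.85 r 0.1355 z 0.0755 pull 10.11 fx -0.77 fz 0.61
w 0.0351 t 16.67 th -13.56 toolang -14.44 r 0.1355 z 0.0755 pull 9.79 fx -0.25 fz -0.65
w 0.0348 t 16.83 th -14.14 toolang -15.04 r 0.1355 z 0.0755 pull 9.90 fx -0.67 fz -0.19
w 0.0349 t 17.00 th -14.72 toolang -15.64 r 0.1355 z 0.0755 pull 9.38 fx -0.54 fz -0.18
w 0.0352 t 17.17 th -15.30 toolang -16.23 r 0.1355 z 0.0755 pull 10.62 fx -0.29 fz -0.24
w 0.0346 t 17.33 th -15.88 toolang -16.83 r 0.1355 z 0.0755 pull 11.35 fx -1.16 fz -0.44
w 0.0351 t 17.50 th -16.46 toolang -17.42 r 0.1355 z 0.0755 pull 11.49 fx -0.71 fz -1.02
```

```bash
S="python3 st.py 9.6 13"
python3 -m pendant '[{"jaw":0.4,"linear":[0,-0.12,0],"twist":0.5},{"jaw":0.4,"linear":[0,0,0],"twist":0}]' >/dev/null && $S &&
python3 -m pendant '[{"jaw":0.4,"linear":[0,-0.12,0],"twist":0.5},{"jaw":0.4,"linear":[0,0,0],"twist":0}]' >/dev/null && $S &&
python3 -m pendant '[{"jaw":0.4,"linear":[0,-0.12,0],"twist":0.5},{"jaw":0.4,"linear":[0,0,0],"twist":0}]' >/dev/null && $S &&
python3 -m pendant '[{"jaw":0.4,"linear":[0,-0.12,0],"twist":0.5},{"jaw":0.4,"linear":[0,0,0],"twist":0}]' >/dev/null && $S &&
python3 -m pendant '[{"jaw":0.4,"linear":[0,-0.12,0],"twist":0.5},{"jaw":0.4,"linear":[0,0,0],"twist":0}]' >/dev/null && $S
```

```text
w 0.0347 t 17.67 th -16.94 toolang -17.92 r 0.1355 z 0.0755 pull 10.93 fx -1.01 fz -0.38
w 0.0350 t 17.83 th -17.44 toolang -18.41 r 0.1355 z 0.0755 pull 10.97 fx -0.19 fz -0.41
w 0.0352 t 18.00 th -17.93 toolang -18.91 r 0.1354 z 0.0755 pull 10.97 fx -0.32 fz -0.36
w 0.0354 t 18.17 th -18.43 toolang -19.41 r 0.1355 z 0.0755 pull 11.68 fx -0.73 fz -0.01
w 0.0349 t 18.33 th -18.96 toolang -19.91 r 0.1355 z 0.0755 pull 11.60 fx 0.27 fz -1.14
```

```bash
S="python3 st.py 9.6 13"
python3 -m pendant '[{"jaw":0.4,"linear":[0,-0.12,0],"twist":0.5},{"jaw":0.4,"linear":[0,0,0],"twist":0}]' >/dev/null && $S &&
python3 -m pendant '[{"jaw":0.4,"linear":[0,-0.12,0],"twist":0.5},{"jaw":0.4,"linear":[0,0,0],"twist":0}]' >/dev/null && $S &&
python3 -m pendant '[{"jaw":0.4,"linear":[0,-0.12,0],"twist":0.5},{"jaw":0.4,"linear":[0,0,0],"twist":0}]' >/dev/null && $S &&
python3 -m pendant '[{"jaw":0.4,"linear":[0,-0.12,0],"twist":0.5},{"jaw":0.4,"linear":[0,0,0],"twist":0}]' >/dev/null && $S &&
python3 -m pendant '[{"jaw":0.4,"linear":[0,-0.12,0],"twist":0.5},{"jaw":0.4,"linear":[0,0,0],"twist":0}]' >/dev/null && $S
```

```text
w 0.0349 t 18.50 th -19.56 toolang -20.42 r 0.1356 z 0.0755 pull 9.94 fx -0.28 fz -1.07
```

The pull has started to fall and the tool's lag is shrinking. I'll take two more small steps to confirm the break, well short of the 10 mm stop.

```bash

python3 -m pendant '[{"jaw":0.4,"linear":[0,-0.12,0],"twist":0.5},{"jaw":0.4,"linear":[0,0,0],"twist":0}]' >/dev/null; python3 st.py 20 10.6 &&
python3 -m pendant '[{"jaw":0.4,"linear":[0,-0.12,0],"twist":0.5},{"jaw":0.4,"linear":[0,0,0],"twist":0}]' >/dev/null && python3 st.py
```

```text
w 0.0350 t 18.67 th -20.16 toolang -20.94 r 0.1356 z 0.0755 pull 9.21 fx 0.85 fz -0.68
w 0.0353 t 18.83 th -20.79 toolang -21.45 r 0.1357 z 0.0754 pull 7.32 fx 1.06 fz -0.69
```

The pull has fallen from 11.6 to 7.3 N over about 4.5 mm, so the wrench has clicked. Back off and clear.

```bash
python3 -m pendant '[{"jaw":0.4,"linear":[0,0.3,0],"twist":0},{"jaw":0.5,"linear":[0,0.3,0],"twist":0},{"jaw":0.6,"linear":[0,0.3,0],"twist":0},{"jaw":0.7,"linear":[0,0,0],"twist":0},{"jaw":0.7,"linear":[0,0,0],"twist":0},{"jaw":0.7,"linear":[0,0,0],"twist":0},{"jaw":0.7,"linear":[0,0,-1],"twist":0},{"jaw":0.7,"linear":[0,0,-2],"twist":0},{"jaw":0.7,"linear":[0,0,-3],"twist":0},{"jaw":0.7,"linear":[0,0,-3],"twist":0},{"jaw":0.7,"linear":[0,0,-2],"twist":0},{"jaw":0.7,"linear":[0,0,0],"twist":0}]'
python3 - <<'E'
from h import *
o,p,R,a=pose(); print(p,a,R.T@o["ft_force"])
c=grab("wrist"); W=world(c); m=cv2.inRange(cv2.cvtColor(c["color"],cv2.COLOR_BGR2HSV),(140,40,80),(175,255,255))
k=(m>0)&(W[...,2]>.056)&(W[...,2]<.075)&(abs(W[...,0]-.54)<.06)&(abs(W[...,1]+.168)<.05)
g=W[k]; print(len(g), np.median(g,0) if len(g) else "", cv2.minAreaRect((g[:,:2]*1000).astype(np.float32)) if len(g) else "")
E
```

```text
time: 19.83
position: [0.4198, -0.2195, 0.1882]
tool_rot: [0.982, -0.186, 0.003, 0.001]
ft_force: [0.1, -0.4, -0.8]
grip_width: 0.0605
grip_force: 0.0
[ 0.41981493 -0.21951515  0.18819545] -21.478524110145788 [0.22544693 0.2992548  0.75449989]
3079 [ 0.53792568 -0.16342672  0.0650013 ] ((536.8961181640625, -161.7805938720703), (76.3923568725586, 21.723674774169922), 6.229564666748047)
```

```bash
python3 -m pendant '[{"jaw":0.7,"linear":[0,0,0],"twist":0},{"jaw":0.7,"linear":[0,0,0],"twist":0},{"jaw":0.7,"linear":[0,0,0],"twist":0}]' >/dev/null; python3 -c "
from rig import robot
print(robot.hand_in())"
```

```text
the job is handed in; nothing more can be done
None
```

The mould is in the clamp, sprue mouth up and against the stop plate; I pulled the wrench to its click (pull fell from 11.6 to 7.3 N), let go, and handed the job in at about 20 s; hand-in returned no verdict, and I didn't measure the clamping force or check the handle's spring-back.

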